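# Swap the sample tube on the roller mixer

## Task

The blue-capped tube on the roller mixer has finished; the orange-capped tube is next and lies at the back of the sample rack behind the two bottles. Stand both bottles aside, upright, in the dark grey tray, lay the orange tube in a free groove on the mixer, then lay the blue tube on the rack's bars in the place the orange one had, and finally put each bottle back where it stood at the start. Set everything down gently without dropping it or letting it roll away, keep the bottles upright, and leave the green-capped tube and the purple-lidded jar where they are.

Things in the scene. Friction and masses are not known exactly. Their poses are not given: they have to be found in the camera images.
- bottle_purple: Square white bottle with a round purple screw cap, about 220 g. Body 54 x 54 mm, 100 mm high, then a sloping shoulder; cap 34 mm in diameter, from 114 to 140 mm above the foot, good to lift by. Stands upright at the front of the rack, on the left or the right, faces square to the rack. Origin at the centre of its foot, z up.
- bottle_yellow: Square white bottle with a round yellow screw cap, about 220 g. Body 54 x 54 mm, 100 mm high, then a sloping shoulder; cap 34 mm in diameter, from 114 to 140 mm above the foot, good to lift by. Stands upright at the front of the rack, on the left or the right, faces square to the rack. Origin at the centre of its foot, z up.
- tube_orange: White plastic sample tube with an orange cap, lying on its side: a plain cylinder 34 mm in diameter, 110 mm long (cap included, same diameter), about 110 g. Origin at the middle of its axis; x runs along the tube to the cap (the last 24 mm); the other end has a narrow band of the same colour. Starts on the rack's bars.
- tube_blue: White plastic sample tube with a blue cap, lying on its side: a plain cylinder 34 mm in diameter, 110 mm long (cap included, same diameter), about 110 g. Origin at the middle of its axis; x runs along the tube to the cap (the last 24 mm); the other end has a narrow band of the same colour. Starts in a groove of the mixer.
- tube_green: White plastic sample tube with a green cap, lying on its side: a plain cylinder 34 mm in diameter, 110 mm long (cap included, same diameter), about 110 g. Origin at the middle of its axis; x runs along the tube to the cap (the last 24 mm); the other end has a narrow band of the same colour. Lies on the mixer, in the other half of its length; stays.
- jar: Squat clear jar with a purple lid, 55 mm in diameter, 56 mm high, standing loose in the dark grey tray near its +x end. Origin at the centre of its foot. Stays.
- rack: White sample rack, fixed; origin under its centre, z up, -x = front. Plate 150 (x) by 160 (y) mm, 6 thick, on which the bottles stand at about x -35, y +-34; front lip 16 high. Behind: two chrome bars along y, 8 thick, at x 4 and 32, axes z 30. A tube on both has its axis at x 18, z 45.7, middle y 0, 9 mm from the bottles. End plates 46 high at y +-73; wire fence 43 high at x 70.
- mixer: Tube roller mixer, off, fixed. Six black rollers along its x, 30 mm thick, 276 long, at y +-16, 48, 80, axes z 75; geared, hardly turn. Five grooves at y 0, +-32, +-64: a tube in one lies along x, axis z 102.7. Two tubes fit end to end (middles x +-68). Origin under the rollers' middle, on the bench, z up. End walls 110 high at -x (inside x -142), 118 at +x (137; knob to 132).
- tray: Open dark grey plastic tray, fixed: 270 mm (its x) by 170 mm (its y), rim 24 mm high, walls and floor 4 mm thick. Origin at the centre of its underside, z up. The jar stands in its +x part; the bottles fit beside it, for instance at x -90 and -5 mm, y 0.
There are look-alikes about, which are no part of the job. Leave any turquoise or yellow look-alike of the tube_orange alone.

How it is judged:
By the outcome, as a careful person would: the job done as asked, in the order asked, and still so for the second after the job is handed in, with the robot touching nothing.
It also fails if it takes over 150 s, if anything falls off the work surface, if the arm or the gripper's body presses on something with over 40 N, if the wrist force passes 120 N, or if a joint passes its speed limit or range.

## Robot

A 6-joint arm with a two-finger parallel gripper is mounted at the origin on the work surface. World frame = base frame: x ahead of the robot, y to its left, z up, the work surface at z = 0. Lengths are in m, angles in degrees, forces in N, time in s.
With the tool pointing down it reaches from about 0.275 to 0.75 m from the base axis. Payload 10.2 kg.
Tool frame: the origin (TCP) lies at the very end of the fingers, on their centre line; the grasp point (between the pads) lies 19 mm behind it; x points along the fingers, z is the direction in which the jaws open and shut, and the axes are right-handed (so a half turn about x gives the same grasp; the last joint's range is limited). The gripper opens to 85 mm and grips with 20 to 120 N. Pads are 22 mm wide; open, the fingers measure 114 mm over their backs; the gripper's body (76 mm by 85 mm) begins 54 mm behind the grasp point. The pads swing forward as they close: fully open they stand 13 mm farther back than shut.
Start: joints at [-82.242, 17.928, 85.812, -0, 76.261, -12.8], TCP at [0.184, -0.492, 0.231] pointing down, gripper open.
Joint ranges: [-168.41, 168.41], [-55.51, 124.54], [10.69, 146.95], [-70.63, 250.63], [1, 178], [-165.06, 165.06]. Speed limits (degrees/s): [136.94, 136.94, 172.46, 180, 180, 180].

## Interface

Orientations are given as [roll, pitch, yaw] about the fixed x, y, z axes, in that order (R = Rz(yaw) Ry(pitch) Rx(roll)).
In Python, from rig import status, read_camera, finish_job, finder gives the robot as it stands. The module is installed in compiled form; this text tells all that it offers.
- The arm moves only by the tool arm_command, never from a script. Its argument "motion" is a list of rows, each a list of 3 entries, a list of its own where there are three numbers: the shift along the world's x, y, z in mm, then the turn about the world's z in rad, then the gripper command: -1 is fully open, 1 is shut, values between are in proportion. In form: [[[x, y, z], spin, hand], ...]. A call has 1 to 12 rows; each row is the pose to reach, as a shift and turn from the pose commanded when the call began; what a row does not reach only later rows make up. A row lasts 1/10 s, in which the tool goes at most 50 mm and 8.59 degrees, less where a joint would pass 70% of its speed; a pose out of reach is approached as far as the arm can. A call with a gripper value outside its range is refused whole. The fingers move at their own pace and stop on an object; the grip force is fixed at half the most. Time passes only in rows, so rows that repeat a pose let the fingers close. It gives the time, the measured TCP pose, the force and the opening at its end, in the units of the state.
- status.get_state(): the state, without advancing time (a new reading comes with each control period).
- read_camera(name): name is "scene" or "top" or "wrist"; returns a dict with "color" (480x640x3 uint8, red, green, blue), "range_z" (480x640 float32, m along the optical axis (not along the pixel's ray), 0 where there is no reading), "fx", "fy", "cx", "cy" (pixels), "dist_coeffs" ([k1, k2, p1, p2, k3] as OpenCV has them; the pictures are not rectified), "R" (3x3) and "t" (3): a world point X has camera coordinates R X + t. Camera axes: x right, y down, z forward; pixel columns grow to the right and rows downward; lengths in m; the calibration is good to about 2 mm. A picture is of the moment at which its call begins.
- finish_job(): hands the job in, once; it reports no verdict.
Trained networks look in a picture, given as the dict that the camera call returned (one of the last four; its "shot" number tells which), for a name from the list of things; names that differ only in an ending like _2 or _b are one class to them, and where a whole thing is asked for, a point or a joint stands for the part that bears it (a point fixed in the world has none). Each returns a list of dicts, best first, with "p" (0 to 1); they miss things now and then, are a little off and sometimes report something else, mostly with a low value. They report only what shows in the picture. A call takes as long as a camera call. They do not tell look-alikes from the thing itself.
- finder.find_in(picture, label): "rect" ([left, top, right, bottom] in pixels, round what is visible of it).
- finder.spot_point(picture, label): "location" ([column, row] in pixels: a listed point, or the origin of a listed thing).
The state is a dict: "clock": time; "joint_pos": joint angles; "joint_vel": joint speeds; "joint_torque": joint torques, N m; "eef_pos": TCP position; "tcp_rot": TCP orientation; "ft_force": force on the tool from outside, world axes, zero at the start; "wrist_torque": the same for the moment, N m; "grip_width": opening from 0.0 (shut) to 1.0 (fully open).
Only numpy, scipy, OpenCV 4.12 (cv2) and the standard library are available. Lean on these libraries where they do the work, as an engineer would, in place of code of your own. Each camera call takes 0.05 s, during which the arm holds its last target. There are 200 camera calls.

## Working session

There is one attempt and no reset: what is moved stays moved. The work goes in short steps, Python scripts to look and compute and a tool call to move; the robot and the scene stay as the last step left them, time stands still between calls to the robot, and variables do not carry over. Pictures are saved under pics/ and viewed, about 12 in all and at most 16, crops included, and the job is handed in when it is done.

Besides the shell and the picture viewer there is one more tool, called after ">>>" as name([rows], argument=value, ...), one row to a line, values as JSON. arm_command: Moves the arm, as the interface text tells. Its arguments: {"type":"object","properties":{"motion":{"type":"array"}},"required":["motion"]}

```bash
mkdir -p pics
cat > h.py <<'E'
import numpy as np, cv2
from rig import status, read_camera, finish_job, finder
def K(p): return np.array([[p['fx'],0,p['cx']],[0,p['fy'],p['cy']],[0,0,1.]])
def save(p,n,crop=None,s=1):
    im=p['color'][:,:,::-1]
    if crop: im=im[crop[1]:crop[3],crop[0]:crop[2]]
    cv2.imwrite('pics/'+n,cv2.resize(im,None,fx=s,fy=s,interpolation=cv2.INTER_CUBIC))
def ray(p,uv):
    d=cv2.undistortPoints(np.array(uv,float).reshape(-1,1,2),K(p),np.array(p['dist_coeffs'],float)).reshape(-1,2)
    return np.c_[d,np.ones(len(d))]
def cloud(p):
    v,u=np.mgrid[0:480,0:640]; r=ray(p,np.c_[u.ravel(),v.ravel()])*p['range_z'].reshape(-1,1)
    return ((r-np.array(p['t']).ravel())@np.array(p['R'])).reshape(480,640,3)
def onplane(p,uv,z):
    R=np.array(p['R']);c=-R.T@np.array(p['t']).ravel(); d=ray(p,uv)@R
    return c+d*((z-c[2])/d[:,2])[:,None]
E
python3 - <<'E'
from h import *
print(status.get_state())
T=read_camera('top');save(T,'top0.png');S=read_camera('scene');save(S,'scene0.png')
for n in ['bottle_purple','bottle_yellow','tube_orange','tube_blue','tube_green','jar','rack','mixer','tray']:
    print(n,[(np.round(d['location']),round(d['p'],2)) for d in finder.spot_point(T,n)][:4])
E
```

```text
{'clock': 0.0, 'joint_pos': array([-8.22429792e+01,  1.79597363e+01,  8.58565812e+01,  2.16582070e-03,
        7.62599584e+01, -1.27992476e+01]), 'joint_vel': array([-0.04674778,  0.10897503, -0.05419375, -0.02850311, -0.01811676,
        0.00061409]), 'joint_torque': array([-9.07719514e-04, -4.12266576e+01, -2.59746248e+01, -1.81861678e-04,
        4.17100178e-03,  1.90785960e-05]), 'eef_pos': array([ 0.18430766, -0.49129884,  0.23071557]), 'tcp_rot': array([165.62133418,  89.92369517,  96.17708681]), 'ft_force': array([-0.8566746 , -0.09588773,  0.41670154]), 'wrist_torque': array([-0.02362171, -0.01029309, -0.00546925]), 'grip_width': 0.9995112767990323}
bottle_purple [(array([313., 189.]), 0.71), (array([342., 192.]), 0.53)]
bottle_yellow [(array([344., 189.]), 0.9)]
tube_orange [(array([202., 306.]), 0.7), (array([329., 165.]), 0.56), (array([481., 318.]), 0.56)]
tube_blue [(array([174., 139.]), 0.71)]
tube_green [(array([212., 194.]), 0.82)]
jar [(array([478., 148.]), 0.98)]
rack [(array([328., 172.]), 0.9), (array([468., 181.]), 0.6)]
mixer [(array([201., 167.]), 0.62)]
tray [(array([471., 183.]), 0.73), (array([211., 193.]), 0.29)]
```

View pics/top0.png

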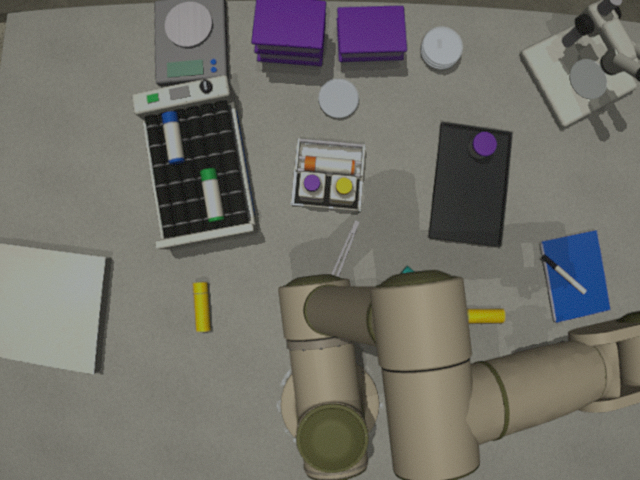

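View pics/scene0.png

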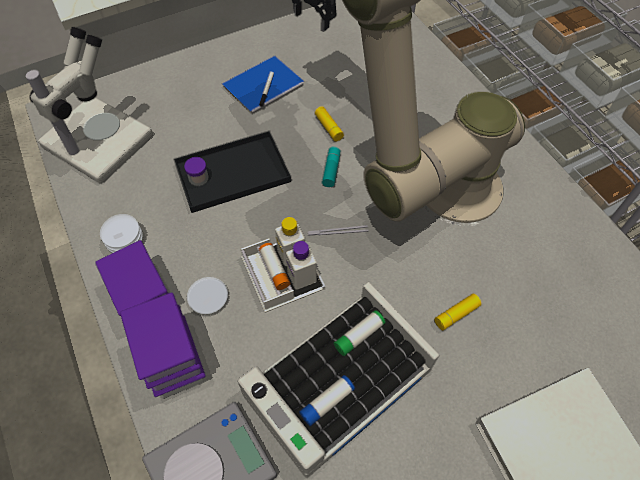

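Top view: the rack is at about (330,175), with purple bottle left and yellow right, and orange behind them with its cap to the left. The mixer is on the left, blue at (174,139) and green at (212,194), with its knob end up. The tray is on the right with the jar at (484,145). The yellow and turquoise tubes are look-alikes. Next I'll measure all of these.

Run:
```python
from h import *
from scipy.spatial.transform import Rotation as Ro
s=status.get_state();M=Ro.from_euler('xyz',s['tcp_rot'],degrees=True).as_matrix();print('tool x,z',M[:,0].round(3),M[:,2].round(3))
T=read_camera('top');C=cloud(T);hsv=cv2.cvtColor(T['color'],cv2.COLOR_RGB2HSV)
print('range noise/table',C[230:240,290:300,2].mean(),C[230:240,290:300,2].std(), 'cam',-np.array(T['R']).T@T['t'])
def seg(name,box,h,smin=110):
    l,t,r,b=box;H=hsv[t:b,l:r];m=(H[...,0]>=h[0])&(H[...,0]<=h[1])&(H[...,1]>smin)&(H[...,2]>50)
    P=C[t:b,l:r][m];print(name,m.sum(),'mean',P.mean(0).round(4),'min',np.percentile(P,3,0).round(3),'max',np.percentile(P,97,0).round(3));return P
seg('capP',(300,170,326,200),(120,160));seg('capY',(330,170,360,200),(20,35))
seg('oCap',(300,150,320,180),(5,15));seg('oBand',(350,150,365,175),(5,15))
seg('bCap',(155,100,185,125),(105,125));seg('bBand',(160,145,190,168),(105,125))
seg('gCap',(200,160,225,190),(45,85));seg('gBand',(205,205,230,225),(45,85))
seg('jar',(465,125,505,165),(120,160))
# heights
for n,b in [('tube body o',(325,155,350,176)),]:
    P=C[b[1]:b[3],b[0]:b[2]].reshape(-1,3);P=P[P[:,2]>.05];print(n,P.mean(0),P.max(0))
# tray: dark low pixels
g=T['color'].max(2);m=np.zeros((480,640),np.uint8);m[110:255,420:520]=(g[110:255,420:520]<70)
P=C[m>0];P=P[(P[:,2]<.05)];R=cv2.minAreaRect((P[:,:2]*1000).astype(np.float32));print('tray',R)
# rack: white points z
l,t,r,b=285,130,375,220;P=C[t:b,l:r].reshape(-1,3);P=P[(P[:,2]>.012)&(P[:,2]<.06)];print('rack',cv2.minAreaRect((P[:,:2]*1000).astype(np.float32)))
l,t,r,b=125,70,265,255;P=C[t:b,l:r].reshape(-1,3);Q=P[(P[:,2]>.095)];print('mixer walls');
for z0,z1 in((.04,.13),):
    Q=P[(P[:,2]>z0)&(P[:,2]<z1)];print(cv2.minAreaRect((Q[:,:2]*1000).astype(np.float32)))
save(T,'z.png',(120,70,380,260),3)
```

```text
tool x,z [-0.  0. -1.] [ 0.351 -0.936 -0.   ]
range noise/table 0.00022033133915860112 0.002631735415581467 cam [0.33296116 0.02866983 1.38415737]
capP 186 mean [0.4893 0.0462 0.1526] min [0.477 0.033 0.142] max [0.504 0.06  0.15 ]
capY 211 mean [ 0.4851 -0.0196  0.146 ] min [ 0.471 -0.034  0.14 ] max [ 0.499 -0.006  0.15 ]
oCap 129 mean [0.5426 0.0524 0.0691] min [0.531 0.042 0.048] max [0.559 0.063 0.067]
oBand 42 mean [ 0.5369 -0.0424  0.06  ] min [ 0.523 -0.046  0.05 ] max [ 0.551 -0.039  0.067]
bCap 159 mean [0.6325 0.3536 0.1294] min [0.624 0.342 0.087] max [0.654 0.377 0.122]
bBand 61 mean [0.5399 0.3382 0.1136] min [0.536 0.324 0.102] max [0.545 0.356 0.122]
gCap 172 mean [0.5116 0.2681 0.1138] min [0.499 0.253 0.087] max [0.527 0.286 0.123]
gBand 54 mean [0.415  0.249  0.1132] min [0.411 0.233 0.097] max [0.419 0.264 0.121]
jar 467 mean [ 0.5971 -0.3391  0.0642] min [ 0.573 -0.365  0.049] max [ 0.623 -0.315  0.065]
tube body o [ 0.53957227 -0.00782514  0.06495185] [0.55992025 0.02866983 1.38415737]
tray ((509.93243408203125, -318.2809753417969), (171.260498046875, 273.6961975097656), 83.77521514892578)
rack ((525.0875244140625, 10.235092163085938), (157.7774200439453, 149.84103393554688), 85.63143157958984)
mixer walls
((572.7885131835938, 313.55987548828125), (413.40118408203125, 219.46929931640625), 11.388664245605469)
```

View pics/z.png

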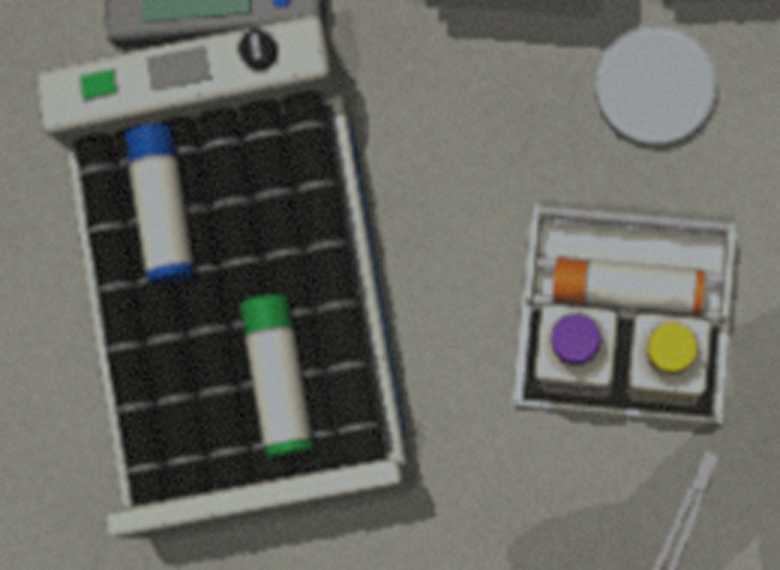

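>>> arm_command([
  [[25, 40, 30], 0.1, -1],
  [[50, 85, 60], 0.2, -1],
  [[75, 125, 60], 0.34, -1],
  [[101, 168, 60], 0.48, -1],
  [[126, 210, 60], 0.6, -1],
  [[151, 252, 60], 0.72, -1],
  [[177, 295, 60], 0.85, -1],
  [[202, 337, 60], 0.98, -1],
  [[227, 380, 60], 1.14, -1],
  [[252, 420, 60], 1.14, -1],
  [[280, 460, 60], 1.14, -1],
  [[301, 493, 60], 1.14, -1],
])

```text
clock: 1.8
eef_pos: [0.4862, 0.0038, 0.2914]
tcp_rot: [-1.9, 90.0, -6.0]
ft_force: [-0.6, -1.5, 0.4]
grip_width: 0.998
```

```bash
cat > w.py <<'E'
from h import *
import sys
from scipy.spatial.transform import Rotation as Ro
def tool():
    s=status.get_state();M=Ro.from_euler('xyz',s['tcp_rot'],degrees=True).as_matrix()
    print('t',round(s['clock'],2),'tcp',s['eef_pos'].round(4),'jawang',round(np.degrees(np.arctan2(M[1,2],M[0,2])),2),'F',s['ft_force'].round(1),'grip',round(s['grip_width'],3))
E
python3 - <<'E'
from w import *
tool();W=read_camera('wrist');save(W,'w1.png');C=cloud(W);hsv=cv2.cvtColor(W['color'],cv2.COLOR_RGB2HSV)
np.savez('w1.npz',C=C,hsv=hsv);print(C[...,2].min(),C[...,2].max(),'cam',-np.array(W['R']).T@W['t'])
E
```

```text
t 1.8 tcp [0.4862 0.0038 0.2914] jawang -4.07 F [-0.6 -1.5  0.4] grip 0.998
-0.003489135187334911 0.4340171044171671 cam [0.49210544 0.0782     0.4340171 ]
```

View pics/w1.png

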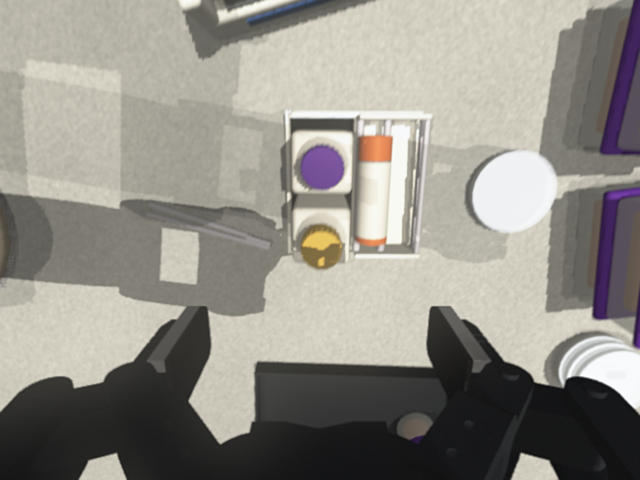

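The wrist view shows the rack square to the jaws, with the purple cap at (322,166), yellow at (322,247) and orange at (374,190). I'll refine from this picture.

Run:
```python
from w import *
W=read_camera('wrist');C=cloud(W);hsv=cv2.cvtColor(W['color'],cv2.COLOR_RGB2HSV)
def seg(n,box,h,s,z):
    l,t,r,b=box;H=hsv[t:b,l:r];m=((H[...,0]>=h[0])&(H[...,0]<=h[1])&(H[...,1]>s)).astype(np.uint8)
    P=C[t:b,l:r];mm=(m>0)&(abs(P[...,2]-z)<.008);q=np.argwhere(mm)[:,::-1]+[l,t]
    (c,rad)=cv2.minEnclosingCircle(q.astype(np.float32));w=onplane(W,q,z)
    (a,bb)=cv2.minEnclosingCircle((w[:,:2]*1000).astype(np.float32))
    print(n,mm.sum(),'centre',np.round(a,1),'r',round(bb,1),'meanz',P[mm][:,2].mean().round(4),'rect',cv2.minAreaRect((w[:,:2]*1000).astype(np.float32)))
seg('P',(290,135,355,200),(115,165),70,.146)
seg('Y',(290,215,355,275),(12,38),70,.146)
seg('oCap',(355,130,400,165),(3,18),110,.058)
seg('oBand',(350,232,400,250),(3,18),110,.058)
l,t,r,b=350,120,405,255;P=C[t:b,l:r].reshape(-1,3);P=P[(P[:,2]>.052)&(P[:,2]<.07)];print('tube',cv2.minAreaRect((P[:,:2]*1000).astype(np.float32)),P[:,2].max())
l,t,r,b=285,130,358,200;P=C[t:b,l:r].reshape(-1,3);P=P[(P[:,2]>.1)&(P[:,2]<.112)];print('Pbody',cv2.minAreaRect((P[:,:2]*1000).astype(np.float32)))
```

```text
P 1462 centre [491.9  46.4] r 16.9 meanz 0.1459 rect ((491.93157958984375, 46.312294006347656), (32.751365661621094, 32.37226867675781), 86.13964080810547)
Y 1293 centre [486.7 -19. ] r 17.7 meanz 0.1457 rect ((487.1584167480469, -18.552663803100586), (33.84514617919922, 33.67166519165039), 86.12462615966797)
oCap 717 centre [545.9  52.5] r 18.3 meanz 0.0597 rect ((545.8662719726562, 53.09830856323242), (21.135427474975586, 31.288122177124023), 86.0915298461914)
oBand 145 centre [539.  -41.3] r 15.5 meanz 0.0597 rect ((538.8615112304688, -42.934906005859375), (6.7020487785339355, 30.90752410888672), 86.13153076171875)
tube ((543.707763671875, 8.304622650146484), (110.88999938964844, 32.186832427978516), 85.59585571289062) 0.0647999769544773
Pbody ((492.29327392578125, 45.78068542480469), (53.10564422607422, 54.08430480957031), 85.98342895507812)
```

>>> arm_command([
  [[0, -23, -20], 0, -1],
  [[0, -23, -60], 0, -1],
  [[0, -23, -100], 0, -1],
  [[0, -23, -135], 0, -1],
  [[0, -23, -155], 0, -1],
  [[0, -23, -168], 0, -1],
  [[0, -23, -174], 0, -1],
  [[0, -23, -174], 0, -1],
  [[0, -23, -174], 0, 1],
  [[0, -23, -174], 0, 1],
  [[0, -23, -174], 0, 1],
  [[0, -23, -174], 0, 1],
])

```text
clock: 3.1
eef_pos: [0.4858, -0.0217, 0.118]
tcp_rot: [-11.0, 89.9, -15.1]
ft_force: [-0.5, 0.2, 0.1]
grip_width: 0.379
```

>>> arm_command([
  [[0, 0, 0], 0, 1],
  [[0, 0, 0], 0, 1],
  [[0, 0, 0], 0, 1],
  [[0, 0, 0], 0, 1],
  [[0, 0, 3], 0, 1],
  [[0, 0, 6], 0, 1],
])

```text
clock: 3.7
eef_pos: [0.485, -0.0215, 0.1231]
tcp_rot: [168.6, 89.9, 164.4]
ft_force: [-0.4, -0.5, -3.2]
grip_width: 0.377
```

>>> arm_command([
  [[0, 0, 15], 0, 1],
  [[0, 0, 35], 0, 1],
  [[0, 0, 55], 0, 1],
  [[0, -8, 60], 0, 1],
  [[1, -28, 60], 0, 1],
  [[3, -56, 60], 0, 1],
  [[6, -88, 60], 0, 1],
  [[8, -120, 60], 0, 1],
  [[10, -152, 60], 0, 1],
  [[13, -184, 60], 0, 1],
  [[15, -216, 60], 0, 1],
  [[17, -246, 60], 0, 1],
])

```text
clock: 4.9
eef_pos: [0.5017, -0.2694, 0.1821]
tcp_rot: [148.9, 89.9, 144.8]
ft_force: [0.6, -0.3, -3.4]
grip_width: 0.38
```

>>> arm_command([
  [[2, -25, 0], 0, 1],
  [[3, -42, 0], 0, 1],
  [[3, -49, 0], 0, 1],
  [[3, -49, -10], 0, 1],
  [[3, -49, -28], 0, 1],
  [[3, -49, -46], 0, 1],
  [[3, -49, -57], 0, 1],
  [[3, -49, -62], 0, 1],
  [[3, -49, -65], 0, 1],
  [[3, -49, -66], 0, 1],
])

```text
clock: 5.9
eef_pos: [0.5055, -0.3165, 0.1175]
tcp_rot: [-40.6, 90.0, -44.7]
ft_force: [-0.8, -1.1, -1.9]
grip_width: 0.381
```

>>> arm_command([
  [[0, 0, -0.5], 0, 1],
  [[0, 0, -1], 0, 1],
  [[0, 0, -1.5], 0, 1],
  [[0, 0, -2], 0, 1],
  [[0, 0, -2], 0, 1],
])

```text
clock: 6.4
eef_pos: [0.5056, -0.3168, 0.116]
tcp_rot: [-42.1, 89.9, -46.3]
ft_force: [-0.4, 0.3, 4.1]
grip_width: 0.382
```

>>> arm_command([
  [[0, 0, 0], 0, -0.2],
  [[0, 0, 0], 0, -0.2],
  [[0, 0, 0], 0, -0.6],
  [[0, 0, 0], 0, -1],
  [[0, 0, 0], 0, -1],
  [[0, 0, 10], 0, -1],
  [[0, 0, 40], 0, -1],
  [[0, 0, 80], 0, -1],
  [[0, 10, 100], 0, -1],
  [[-2, 50, 105], 0, -1],
  [[-4, 95, 105], 0, -1],
  [[-6, 140, 105], 0, -1],
])

```text
clock: 7.6
eef_pos: [0.4991, -0.1753, 0.2213]
tcp_rot: [-24.4, 89.9, -28.5]
ft_force: [0.0, 0.9, 0.2]
grip_width: 0.999
```

>>> arm_command([
  [[-2, 45, 0], 0, -1],
  [[-4, 90, 0], 0, -1],
  [[-6, 135, 0], 0, -1],
  [[-7, 175, 0], 0, -1],
  [[-8, 205, 0], 0, -1],
  [[-8, 220, 0], 0, -1],
  [[-8, 223, -10], 0, -1],
  [[-8, 223, -20], 0, -1],
])

```text
clock: 8.4
eef_pos: [0.4914, 0.0463, 0.1999]
tcp_rot: [-18.2, 90.0, -22.3]
ft_force: [-0.5, 0.5, 0.2]
grip_width: 1.0
```

Run:
```python
from w import *
tool();T=read_camera('scene');save(T,'s2.png',(120,100,380,330),3)
```

```text
t 8.4 tcp [0.4914 0.0463 0.1999] jawang -4.09 F [-0.5  0.5  0.2] grip 1.0
```

View pics/s2.png

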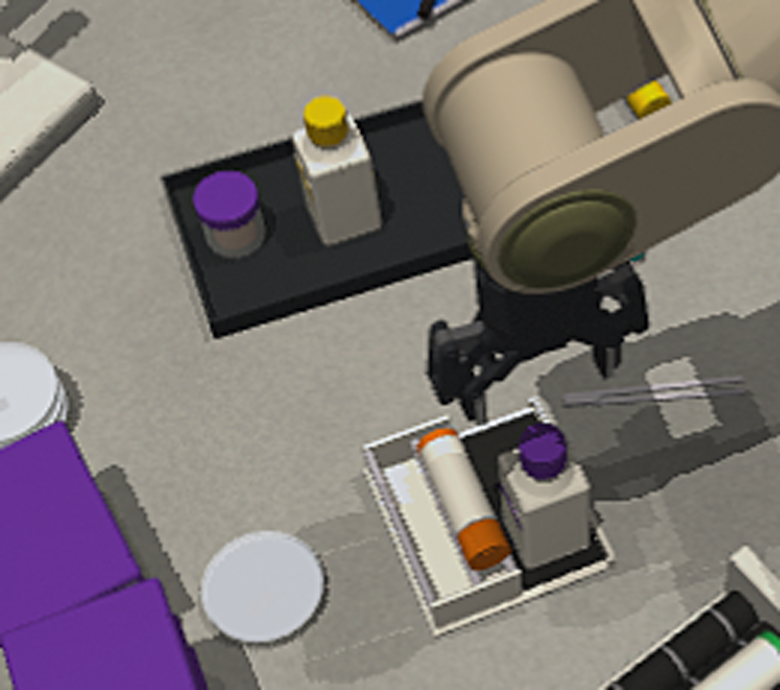

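The yellow bottle stands upright in the tray (crop 340,180). Next is purple.

>>> arm_command([
  [[0, 0, -30], 0, -1],
  [[0, 0, -60], 0, -1],
  [[0, 0, -76], 0, -1],
  [[0, 0, -83], 0, -1],
  [[0, 0, -83], 0, -1],
  [[0, 0, -83], 0, 1],
  [[0, 0, -83], 0, 1],
  [[0, 0, -83], 0, 1],
  [[0, 0, -83], 0, 1],
  [[0, 0, -83], 0, 1],
  [[0, 0, -83], 0, 1],
  [[0, 0, -83], 0, 1],
])

```text
clock: 9.65
eef_pos: [0.4918, 0.0464, 0.1181]
tcp_rot: [-7.0, 89.9, -11.1]
ft_force: [-1.8, 0.2, 6.6]
grip_width: 0.38
```

>>> arm_command([
  [[0, 0, 0], 0, 1],
  [[0, 0, 6], 0, 1],
  [[0, 0, 20], 0, 1],
  [[0, 0, 40], 0, 1],
  [[0, -5, 58], 0, 1],
  [[-3, -20, 66], 0, 1],
  [[-8, -48, 66], 0, 1],
  [[-14, -80, 66], 0, 1],
  [[-20, -112, 66], 0, 1],
  [[-27, -146, 66], 0, 1],
  [[-33, -180, 66], 0, 1],
  [[-40, -214, 66], 0, 1],
])

```text
clock: 10.85
eef_pos: [0.4507, -0.1687, 0.1833]
tcp_rot: [146.4, 90.0, 142.3]
ft_force: [0.8, 0.3, -2.6]
grip_width: 0.381
```

>>> arm_command([
  [[-7, -34, 0], 0, 1],
  [[-14, -68, 0], 0, 1],
  [[-21, -100, 0], 0, 1],
  [[-27, -124, 0], 0, 1],
  [[-30, -138, 0], 0, 1],
  [[-30, -140, -8], 0, 1],
  [[-30, -140, -25], 0, 1],
  [[-30, -140, -43], 0, 1],
  [[-30, -140, -57], 0, 1],
  [[-30, -140, -63], 0, 1],
  [[-30, -140, -65], 0, 1],
  [[-30, -140, -66], 0, 1],
])

```text
clock: 12.05
eef_pos: [0.4217, -0.3073, 0.1176]
tcp_rot: [-34.8, 90.0, -38.9]
ft_force: [0.1, -0.3, -2.4]
grip_width: 0.383
```

>>> arm_command([
  [[0, 0, -0.5], 0, 1],
  [[0, 0, -1], 0, 1],
  [[0, 0, -1.5], 0, 1],
  [[0, 0, -2], 0, 1],
  [[0, 0, -2], 0, 1],
])

```text
clock: 12.55
eef_pos: [0.4215, -0.3078, 0.1161]
tcp_rot: [-53.7, 89.9, -57.8]
ft_force: [-2.0, 0.6, 4.9]
grip_width: 0.375
```

>>> arm_command([
  [[0, 0, 0], 0, -0.2],
  [[0, 0, 0], 0, -0.2],
  [[0, 0, 0], 0, -0.6],
  [[0, 0, 0], 0, -1],
  [[0, 0, 0], 0, -1],
  [[0, 0, 10], 0, -1],
  [[0, 0, 40], 0, -1],
  [[0, 0, 80], 0, -1],
  [[0, 10, 110], 0, -1],
  [[15, 50, 115], 0, -1],
  [[30, 90, 115], 0, -1],
  [[46, 130, 115], 0, -1],
])

```text
clock: 13.75
eef_pos: [0.4676, -0.1763, 0.2314]
tcp_rot: [-28.7, 89.9, -32.9]
ft_force: [0.6, -0.3, -0.0]
grip_width: 1.001
```

>>> arm_command([
  [[15, 40, 0], 0, -1],
  [[30, 80, 0], 0, 0],
  [[45, 120, 0], 0, 0],
  [[60, 155, 0], 0, 0],
  [[70, 180, 0], 0, 0.25],
  [[75, 187, -10], 0, 0.25],
  [[75, 187, -30], 0, 0.25],
  [[75, 187, -50], 0, 0.25],
  [[75, 187, -50], 0, 0.25],
])

```text
clock: 14.65
eef_pos: [0.541, 0.009, 0.178]
tcp_rot: [175.2, 89.7, 171.1]
ft_force: [-0.5, -0.6, 1.2]
grip_width: 0.375
```

Run:
```python
from w import *
tool();W=read_camera('wrist');save(W,'w2.png');C=cloud(W)
P=C.reshape(-1,3);P=P[(P[:,2]>.05)&(P[:,2]<.075)&(abs(P[:,0]-.542)<.03)&(abs(P[:,1]-.009)<.07)];r=cv2.minAreaRect((P[:,:2]*1000).astype(np.float32));print('tube',r,P[:,2].max(),len(P))
```

```text
t 14.65 tcp [0.541 0.009 0.178] jawang -4.16 F [-0.5 -0.6  1.2] grip 0.375
tube ((544.1432495117188, 8.370967864990234), (111.21797180175781, 33.208580017089844), 85.7021484375) 0.06466671924742697 6360
```

View pics/w2.png

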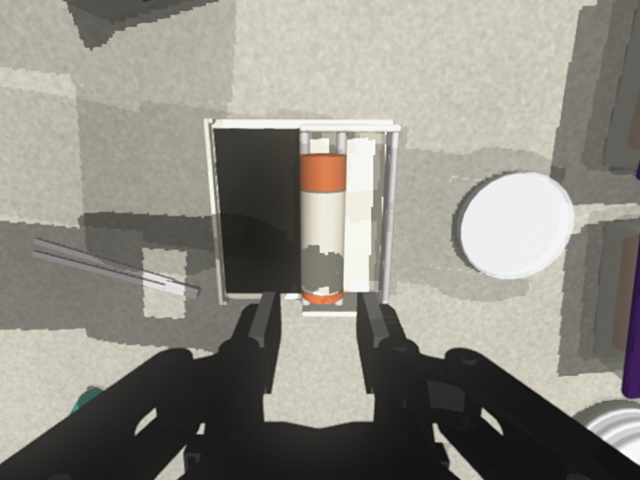

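The orange tube is centred under the jaws, cap at (323,173). The jaws are too narrow, so I'll open them to about 60 mm and descend.

>>> arm_command([
  [[0, 0, 0], 0, -0.4],
  [[0, 0, 0], 0, -0.4],
  [[0, 0, -30], 0, -0.4],
  [[0, 0, -65], 0, -0.4],
  [[0, 0, -95], 0, -0.4],
  [[0, 0, -118], 0, -0.4],
  [[0, 0, -132], 0, -0.4],
  [[0, 0, -140], 0, -0.4],
  [[0, 0, -143], 0, -0.4],
  [[0, 0, -143], 0, -0.4],
])

```text
clock: 15.7
eef_pos: [0.5427, 0.0093, 0.0378]
tcp_rot: [-6.7, 89.9, -10.9]
ft_force: [-0.0, -0.6, -0.4]
grip_width: 0.696
```

>>> arm_command([
  [[0, 0, 0], 0, 0],
  [[0, 0, 0], 0, 0.2],
  [[0, 0, 0], 0, 0.5],
  [[0, 0, 0], 0, 1],
  [[0, 0, 0], 0, 1],
  [[0, 0, 0], 0, 1],
])

```text
clock: 16.3
eef_pos: [0.5434, 0.0093, 0.0385]
tcp_rot: [-4.6, 89.8, -8.7]
ft_force: [-0.2, -0.2, 6.3]
grip_width: 0.37
```

>>> arm_command([
  [[0, 0, 4], 0, 1],
  [[0, 0, 15], 0, 1],
  [[0, 0, 40], 0, 1],
  [[0, 0, 75], 0, 1],
  [[0, 0, 110], 0, 1],
  [[0, 5, 138], 0, 1],
  [[2, 15, 150], -0.12, 1],
  [[8, 40, 150], -0.26, 1],
  [[14, 65, 150], -0.4, 1],
  [[21, 90, 150], -0.54, 1],
  [[28, 115, 150], -0.68, 1],
  [[35, 140, 150], -0.82, 1],
])

```text
clock: 17.5
eef_pos: [0.5772, 0.1505, 0.1879]
tcp_rot: [-114.5, 90.0, -165.9]
ft_force: [-0.1, -0.7, -0.8]
grip_width: 0.372
```

>>> arm_command([
  [[6, 20, 0], -0.13, 1],
  [[12, 40, 0], -0.26, 1],
  [[18, 60, 0], -0.39, 1],
  [[23, 80, 0], -0.5, 1],
  [[28, 96, 0], -0.5, 1],
  [[30, 103, 0], -0.5, 1],
  [[30, 103, 0], -0.5, 1],
])

```text
clock: 18.2
eef_pos: [0.6071, 0.2529, 0.1874]
tcp_rot: [-80.9, 90.0, -160.5]
ft_force: [-0.8, 0.8, -1.6]
grip_width: 0.372
```

Run:
```python
from w import *
tool();W=read_camera('wrist');save(W,'w3.png');C=cloud(W);hsv=cv2.cvtColor(W['color'],cv2.COLOR_RGB2HSV)
P=C.reshape(-1,3)
for n,c in (('blue',(.590,.346)),('green',(.467,.259))):
    Q=P[(P[:,2]>.108)&(P[:,2]<.125)&(np.hypot(P[:,0]-c[0],P[:,1]-c[1])<.06)];
    if len(Q)>50: print(n,cv2.minAreaRect((Q[:,:2]*1000).astype(np.float32)),len(Q))
T=read_camera('top');save(T,'t3.png',(120,70,380,260),3)
```

```text
t 18.2 tcp [0.6071 0.2529 0.1874] jawang -79.68 F [-0.8  0.8 -1.6] grip 0.372
blue ((592.30126953125, 348.0911560058594), (111.62750244140625, 32.818138122558594), 10.670334815979004) 9096
green ((501.77447509765625, 265.28302001953125), (43.12019729614258, 10.519625663757324), 8.481392860412598) 583
```

View pics/w3.png

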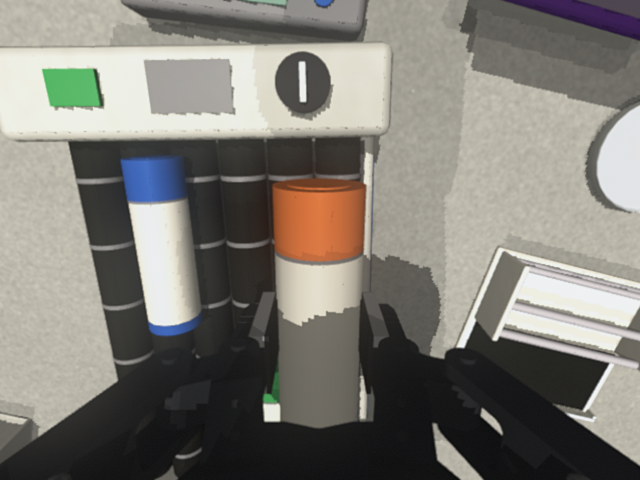

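The mixer yaw is about 10.5°. The target groove, with its roller boundary at about column 315, lies under the held tube (column 319). I'll lower it.

>>> arm_command([
  [[0, 1, -15], 0, 1],
  [[0, 1, -35], 0, 1],
  [[0, 1, -55], 0, 1],
  [[0, 1, -72], 0, 1],
  [[0, 1, -82], 0, 1],
  [[0, 1, -87], 0, 1],
  [[0, 1, -90], 0, 1],
  [[0, 1, -91.5], 0, 1],
  [[0, 1, -92], 0, 1],
  [[0, 1, -92], 0, 1],
])

```text
clock: 19.3
eef_pos: [0.6077, 0.2538, 0.0964]
tcp_rot: [104.5, 89.9, 24.8]
ft_force: [-2.5, 1.8, 5.2]
grip_width: 0.373
```

>>> arm_command([
  [[0, 0, 0], 0, 0.2],
  [[0, 0, 0], 0, 0.15],
  [[0, 0, 0], 0, 0.1],
  [[0, 0, 0], 0, 0.05],
  [[0, 0, 0], 0, 0],
  [[0, 0, 0], 0, 0],
  [[0, 0, 3], 0, 0],
  [[0, 0, 10], 0, 0],
  [[0, 0, 25], 0, 0],
  [[0, 0, 50], 0, -0.4],
  [[0, 0, 80], 0, -0.4],
  [[0, 0, 100], 0, -0.4],
])

```text
clock: 20.5
eef_pos: [0.6078, 0.2536, 0.1991]
tcp_rot: [92.3, 89.8, 12.5]
ft_force: [-0.1, 0.0, 0.1]
grip_width: 0.695
```

Run:
```python
from w import *
tool();W=read_camera('wrist');save(W,'w4.png');C=cloud(W);P=C.reshape(-1,3)
for n,c in (('blue',(.590,.346)),('orange',(.608,.253))):
    Q=P[(P[:,2]>.108)&(P[:,2]<.125)&(np.hypot(P[:,0]-c[0],P[:,1]-c[1])<.06)];
    print(n,cv2.minAreaRect((Q[:,:2]*1000).astype(np.float32)),len(Q),np.percentile(Q[:,2],95))
```

```text
t 20.5 tcp [0.6078 0.2536 0.1991] jawang -79.75 F [-0.1  0.   0.1] grip 0.695
blue ((592.2098388671875, 348.66241455078125), (111.24881744384766, 33.88507843017578), 10.98165512084961) 8248 0.12001644640924794
orange ((607.7467651367188, 254.1929931640625), (111.68538665771484, 33.010257720947266), 10.422266006469727) 8107 0.12046996560681378
```

View pics/w4.png

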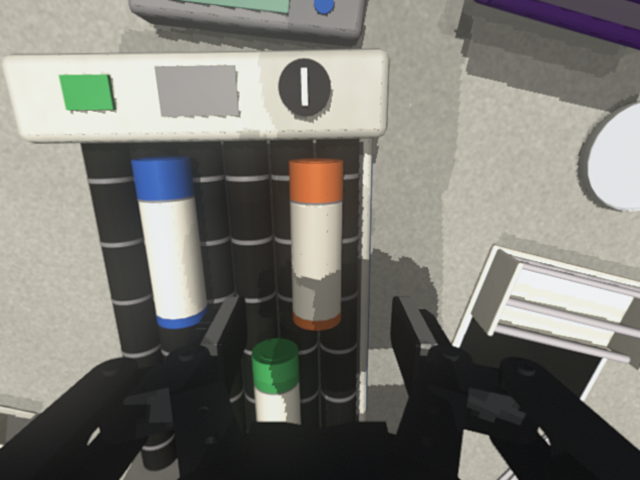

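Orange lies flush in its groove at the same height as blue. Now the blue tube.

>>> arm_command([
  [[-3, 20, 0], 0, -0.4],
  [[-8, 50, 0], 0, -0.4],
  [[-12, 75, 0], 0, -0.4],
  [[-15, 92, 0], 0, -0.4],
  [[-16, 95, -10], 0, -0.4],
  [[-16, 95, -40], 0, -0.4],
  [[-16, 95, -70], 0, -0.4],
  [[-16, 95, -88], 0, -0.4],
  [[-16, 95, -97], 0, -0.4],
  [[-16, 95, -100], 0, -0.4],
  [[-16, 95, -100], 0, -0.4],
])

```text
clock: 21.65
eef_pos: [0.5917, 0.3481, 0.0958]
tcp_rot: [94.4, 90.0, 14.6]
ft_force: [0.3, 0.0, 0.6]
grip_width: 0.699
```

>>> arm_command([
  [[0, 0, 0], 0, 0],
  [[0, 0, 0], 0, 0.2],
  [[0, 0, 0], 0, 0.5],
  [[0, 0, 0], 0, 1],
  [[0, 0, 0], 0, 1],
  [[0, 0, 0], 0, 1],
])

```text
clock: 22.25
eef_pos: [0.5918, 0.3492, 0.0967]
tcp_rot: [114.3, 89.8, 34.6]
ft_force: [-1.2, 3.6, 6.1]
grip_width: 0.372
```

>>> arm_command([
  [[0, 0, 4], 0, 1],
  [[0, 0, 15], 0, 1],
  [[0, 0, 40], 0, 1],
  [[0, 0, 70], 0, 1],
  [[0, -5, 88], 0, 1],
  [[-1, -20, 92], 0.05, 1],
  [[-4, -45, 92], 0.18, 1],
  [[-9, -75, 92], 0.31, 1],
  [[-14, -105, 92], 0.44, 1],
  [[-18, -135, 92], 0.57, 1],
  [[-22, -165, 92], 0.7, 1],
  [[-27, -195, 92], 0.83, 1],
])

```text
clock: 23.45
eef_pos: [0.564, 0.152, 0.1879]
tcp_rot: [-41.5, 90.0, -73.4]
ft_force: [-0.2, -0.5, -0.6]
grip_width: 0.375
```

>>> arm_command([
  [[-4, -30, 0], 0.13, 1],
  [[-9, -60, 0], 0.26, 1],
  [[-13, -90, 0], 0.39, 1],
  [[-17, -115, 0], 0.49, 1],
  [[-20, -135, 0], 0.49, 1],
  [[-22, -145, 0], 0.49, 1],
  [[-22, -145, -15], 0.49, 1],
  [[-22, -145, -45], 0.49, 1],
  [[-22, -145, -75], 0.49, 1],
  [[-22, -145, -100], 0.49, 1],
  [[-22, -145, -100], 0.49, 1],
])

```text
clock: 24.55
eef_pos: [0.5406, 0.009, 0.0847]
tcp_rot: [173.2, 89.7, 169.1]
ft_force: [-0.8, -0.6, -0.2]
grip_width: 0.376
```

Run:
```python
from w import *
tool();W=read_camera('wrist');save(W,'w5.png')
```

```text
t 24.55 tcp [0.5406 0.009  0.0847] jawang -4.12 F [-0.8 -0.6 -0.2] grip 0.376
```

View pics/w5.png

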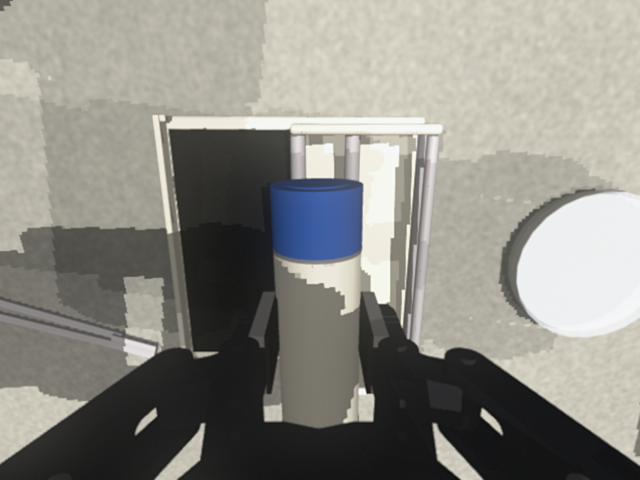

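>>> arm_command([
  [[1.5, 0, -10], 0, 1],
  [[1.5, 0, -25], 0, 1],
  [[1.5, 0, -37], 0, 1],
  [[1.5, 0, -43], 0, 1],
  [[1.5, 0, -46], 0, 1],
  [[1.5, 0, -47.5], 0, 1],
  [[1.5, 0, -48.5], 0, 1],
  [[1.5, 0, -49], 0, 1],
  [[1.5, 0, -49], 0, 1],
])

```text
clock: 25.5
eef_pos: [0.5442, 0.0085, 0.0398]
tcp_rot: [-4.8, 89.9, -9.0]
ft_force: [-4.1, 2.1, 9.6]
grip_width: 0.374
```

>>> arm_command([
  [[-0.7, 0, 0], 0, 1],
  [[-0.7, 0, 0], 0, 0.22],
  [[-0.7, 0, 0], 0, 0.17],
  [[-0.7, 0, 0], 0, 0.12],
  [[-0.7, 0, 0], 0, 0.05],
  [[-0.7, 0, 0], 0, -0.1],
  [[-0.7, 0, 0], 0, -0.2],
  [[-0.7, 0, 3], 0, -0.2],
  [[-0.7, 0, 15], 0, -0.2],
  [[-0.7, 0, 45], 0, -0.2],
  [[-0.7, 0, 90], 0, -0.4],
  [[-0.7, 0, 130], 0, -1],
])

```text
clock: 26.7
eef_pos: [0.5431, 0.0085, 0.1712]
tcp_rot: [-5.8, 89.9, -9.9]
ft_force: [1.1, 0.4, 0.5]
grip_width: 0.853
```

Run:
```python
from w import *
tool();W=read_camera('wrist');save(W,'w6.png');C=cloud(W);P=C.reshape(-1,3)
P=P[(P[:,2]>.05)&(P[:,2]<.075)&(abs(P[:,0]-.542)<.03)&(abs(P[:,1]-.009)<.07)];r=cv2.minAreaRect((P[:,:2]*1000).astype(np.float32));print('tube',r,np.percentile(P[:,2],95))
T=read_camera('top')
for n in ('bottle_purple','bottle_yellow','jar'): print(n,finder.spot_point(T,n)[:2])
CT=cloud(T);h=cv2.cvtColor(T['color'],cv2.COLOR_RGB2HSV)
m=(h[...,1]>90)&(CT[...,2]>.13)&(CT[...,2]<.155)&(CT[...,1]<-.25)&(CT[...,0]<.55)&(CT[...,0]>.36)
for nm,a,b in (('Y',15,38),('P',115,165)):
    q=CT[m&(h[...,0]>a)&(h[...,0]<b)];print(nm,len(q),((np.percentile(q,3,0)+np.percentile(q,97,0))/2).round(4) if len(q) else '')
```

```text
t 26.7 tcp [0.5431 0.0085 0.1712] jawang -4.12 F [1.1 0.4 0.5] grip 0.853
tube ((544.0654907226562, 7.442787170410156), (111.50603485107422, 32.796756744384766), 85.46946716308594) 0.06305244481625646
bottle_purple [{'location': [464.3, 222.0], 'p': 0.62}]
bottle_yellow [{'location': [472.0, 185.1], 'p': 0.8}]
jar [{'location': [475.2, 147.9], 'p': 0.77}]
Y 220 [ 0.5046 -0.3142  0.1415]
P 201 [ 0.4208 -0.3062  0.1412]
```

View pics/w6.png

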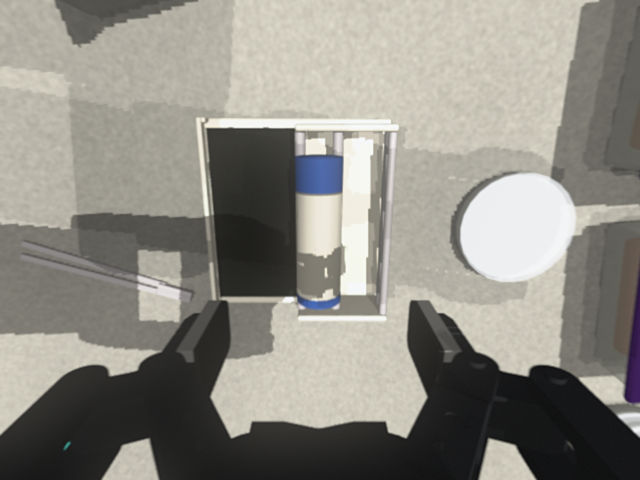

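Blue lies on the bars within 1 mm of where orange was. Next I fetch the purple bottle.

>>> arm_command([
  [[-5, -10, 30], 0, -1],
  [[-16, -40, 55], 0, -1],
  [[-32, -82, 55], 0, -1],
  [[-48, -125, 55], 0, -1],
  [[-64, -167, 55], 0, -1],
  [[-80, -208, 55], 0, -1],
  [[-96, -250, 55], 0, -1],
  [[-110, -285, 55], 0, -1],
  [[-118, -306, 55], 0, -1],
  [[-122, -316, 50], 0, -1],
  [[-122, -316, 20], 0, -1],
  [[-122, -316, -10], 0, -1],
])

```text
clock: 28.15
eef_pos: [0.4211, -0.3071, 0.1567]
tcp_rot: [114.5, 90.0, 110.4]
ft_force: [0.6, -0.7, -0.4]
grip_width: 1.001
```

>>> arm_command([
  [[0, 0, -20], 0, -1],
  [[0, 0, -35], 0, -1],
  [[0, 0, -42], 0, -1],
  [[0, 0, -43], 0, -1],
  [[0, 0, -43], 0, 1],
  [[0, 0, -43], 0, 1],
  [[0, 0, -43], 0, 1],
  [[0, 0, -43], 0, 1],
  [[0, 0, -43], 0, 1],
  [[0, 0, -43], 0, 1],
  [[0, 0, -43], 0, 1],
  [[0, 0, -43], 0, 1],
])

```text
clock: 29.35
eef_pos: [0.4215, -0.3079, 0.116]
tcp_rot: [-41.3, 89.9, -45.4]
ft_force: [-0.1, 1.5, 6.4]
grip_width: 0.38
```

>>> arm_command([
  [[0, 0, 6], 0, 1],
  [[0, 0, 22], 0, 1],
  [[0, 0, 44], 0, 1],
  [[0, 5, 64], 0, 1],
  [[3, 20, 75], 0, 1],
  [[9, 48, 75], 0, 1],
  [[16, 80, 75], 0, 1],
  [[22, 112, 75], 0, 1],
  [[29, 146, 75], 0, 1],
  [[36, 180, 75], 0, 1],
  [[42, 214, 75], 0, 1],
  [[49, 248, 75], 0, 1],
])

```text
clock: 30.55
eef_pos: [0.4696, -0.0572, 0.1899]
tcp_rot: [159.9, 89.9, 155.8]
ft_force: [0.7, -0.9, -2.4]
grip_width: 0.379
```

>>> arm_command([
  [[7, 32, 0], 0, 1],
  [[13, 62, 0], 0, 1],
  [[18, 86, 0], 0, 1],
  [[20.5, 102, 0], 0, 1],
  [[21.2, 106, -4], 0, 1],
  [[21.2, 106, -20], 0, 1],
  [[21.2, 106, -40], 0, 1],
  [[21.2, 106, -57], 0, 1],
  [[21.2, 106, -66], 0, 1],
  [[21.2, 106, -70], 0, 1],
  [[21.2, 106, -72], 0, 1],
  [[21.2, 106, -72], 0, 1],
])

```text
clock: 31.75
eef_pos: [0.4915, 0.0463, 0.1186]
tcp_rot: [-5.1, 90.0, -9.3]
ft_force: [0.2, 0.0, -3.1]
grip_width: 0.379
```

>>> arm_command([
  [[0, 0, -0.5], 0, 1],
  [[0, 0, -1], 0, 1],
  [[0, 0, -1], 0, 1],
])

```text
clock: 32.05
eef_pos: [0.4917, 0.0464, 0.118]
tcp_rot: [-3.4, 89.9, -7.6]
ft_force: [-0.8, -0.3, 4.0]
grip_width: 0.377
```

>>> arm_command([
  [[0, 0, 0], 0, -0.2],
  [[0, 0, 0], 0, -0.2],
  [[0, 0, 0], 0, -0.6],
  [[0, 0, 0], 0, -1],
  [[0, 0, 0], 0, -1],
  [[0, 0, 10], 0, -1],
  [[0, 0, 40], 0, -1],
  [[0, 0, 80], 0, -1],
  [[0, -10, 100], 0, -1],
  [[2, -50, 105], 0, -1],
  [[4, -95, 105], 0, -1],
  [[6, -140, 105], 0, -1],
])

```text
clock: 33.25
eef_pos: [0.4973, -0.095, 0.2235]
tcp_rot: [-18.7, 89.9, -22.8]
ft_force: [1.0, 0.1, 0.5]
grip_width: 0.999
```

>>> arm_command([
  [[2, -45, 0], 0, -1],
  [[4, -90, 0], 0, -1],
  [[6, -135, 0], 0, -1],
  [[7, -175, 0], 0, -1],
  [[8, -205, 0], 0, -1],
  [[8, -220, 0], 0, -1],
  [[8, -223, -20], 0, -1],
  [[8, -223, -55], 0, -1],
  [[8, -223, -85], 0, -1],
  [[8, -223, -100], 0, -1],
  [[8, -223, -106], 0, -1],
  [[8, -223, -106], 0, -1],
])

```text
clock: 34.45
eef_pos: [0.5055, -0.3161, 0.1164]
tcp_rot: [130.1, 90.0, 126.0]
ft_force: [-0.8, 0.9, 1.0]
grip_width: 1.001
```

>>> arm_command([
  [[0, 0, 0], 0, -1],
  [[0, 0, 0], 0, 1],
  [[0, 0, 0], 0, 1],
  [[0, 0, 0], 0, 1],
  [[0, 0, 0], 0, 1],
  [[0, 0, 0], 0, 1],
  [[0, 0, 0], 0, 1],
  [[0, 0, 0], 0, 1],
])

```text
clock: 35.25
eef_pos: [0.5056, -0.3168, 0.1168]
tcp_rot: [-35.3, 89.9, -39.5]
ft_force: [1.1, 0.3, 4.7]
grip_width: 0.374
```

>>> arm_command([
  [[0, 0, 6], 0, 1],
  [[0, 0, 22], 0, 1],
  [[0, 0, 44], 0, 1],
  [[0, 5, 64], 0, 1],
  [[-1, 20, 75], 0, 1],
  [[-3, 48, 75], 0, 1],
  [[-5, 80, 75], 0, 1],
  [[-8, 112, 75], 0, 1],
  [[-10, 146, 75], 0, 1],
  [[-12, 180, 75], 0, 1],
  [[-14, 214, 75], 0, 1],
  [[-17, 244, 75], 0, 1],
])

```text
clock: 36.45
eef_pos: [0.4872, -0.0701, 0.1907]
tcp_rot: [155.6, 89.9, 151.5]
ft_force: [0.1, 0.7, -2.7]
grip_width: 0.381
```

>>> arm_command([
  [[-1, 25, 0], 0, 1],
  [[-2, 43, 0], 0, 1],
  [[-2.5, 51, 0], 0, 1],
  [[-2.5, 51, -4], 0, 1],
  [[-2.5, 51, -20], 0, 1],
  [[-2.5, 51, -40], 0, 1],
  [[-2.5, 51, -57], 0, 1],
  [[-2.5, 51, -66], 0, 1],
  [[-2.5, 51, -70], 0, 1],
  [[-2.5, 51, -72], 0, 1],
  [[-2.5, 51, -72], 0, 1],
])

```text
clock: 37.55
eef_pos: [0.4861, -0.0218, 0.1196]
tcp_rot: [-14.3, 90.0, -18.4]
ft_force: [-0.8, 0.4, -2.7]
grip_width: 0.38
```

>>> arm_command([
  [[0, 0, -0.5], 0, 1],
  [[0, 0, -1], 0, 1],
  [[0, 0, -1], 0, 1],
])

```text
clock: 37.85
eef_pos: [0.4862, -0.0217, 0.1189]
tcp_rot: [-12.8, 89.9, -16.9]
ft_force: [-0.1, -0.5, 1.3]
grip_width: 0.377
```

>>> arm_command([
  [[0, 0, -0.5], 0, 1],
  [[0, 0, -0.5], 0, 1],
  [[0, 0, -0.5], 0, -0.2],
  [[0, 0, -0.5], 0, -0.2],
  [[0, 0, -0.5], 0, -0.6],
  [[0, 0, -0.5], 0, -1],
  [[0, 0, -0.5], 0, -1],
  [[0, 0, 10], 0, -1],
  [[0, 0, 40], 0, -1],
  [[0, 0, 80], 0, -1],
  [[0, 5, 120], 0, -1],
  [[0, 23, 174], 0, -1],
])

```text
clock: 39.05
eef_pos: [0.4852, -0.0011, 0.2876]
tcp_rot: [-173.5, 90.0, -177.7]
ft_force: [0.6, 0.5, 0.2]
grip_width: 1.0
```

>>> arm_command([
  [[0, 0, 0], 0, -1],
  [[0, 0, 0], 0, -1],
])

```text
clock: 39.25
eef_pos: [0.4859, -0.0006, 0.2869]
tcp_rot: [-10.8, 89.9, -14.9]
ft_force: [-0.6, -0.2, -0.4]
grip_width: 1.0
```

Run:
```python
from w import *
tool();W=read_camera('wrist');C=cloud(W);hsv=cv2.cvtColor(W['color'],cv2.COLOR_RGB2HSV)
for n,a,b in (('P',115,165),('Y',12,38)):
    m=(hsv[...,0]>=a)&(hsv[...,0]<=b)&(hsv[...,1]>70)&(abs(C[...,2]-.146)<.008)&(abs(C[...,0]-.489)<.05)
    w=onplane(W,np.argwhere(m)[:,::-1],.146);print(n,np.round(cv2.minEnclosingCircle((w[:,:2]*1000).astype(np.float32)),1) if 0 else cv2.minEnclosingCircle((w[:,:2]*1000).astype(np.float32)))
P=C.reshape(-1,3);Q=P[(P[:,2]>.1)&(P[:,2]<.112)&(P[:,1]>.01)&(P[:,1]<.09)&(abs(P[:,0]-.49)<.05)];print('Pbody',cv2.minAreaRect((Q[:,:2]*1000).astype(np.float32)))
P=P[(P[:,2]>.052)&(P[:,2]<.07)&(abs(P[:,0]-.542)<.025)&(abs(P[:,1]-.009)<.065)];print('blue',cv2.minAreaRect((P[:,:2]*1000).astype(np.float32)))
save(W,'w7.png');T=read_camera('scene');save(T,'s7.png')
```

```text
t 39.25 tcp [ 0.4859 -0.0006  0.2869] jawang -4.09 F [-0.6 -0.2 -0.4] grip 1.0
P ((492.2384338378906, 46.066993713378906), 16.687477111816406)
Y ((488.2010803222656, -19.531064987182617), 17.616621017456055)
Pbody ((492.7734680175781, 45.57612609863281), (53.35857391357422, 54.02538299560547), 85.60485076904297)
blue ((543.9869995117188, 7.499996185302734), (110.88001251220703, 32.126346588134766), 85.95435333251953)
```

View pics/s7.png

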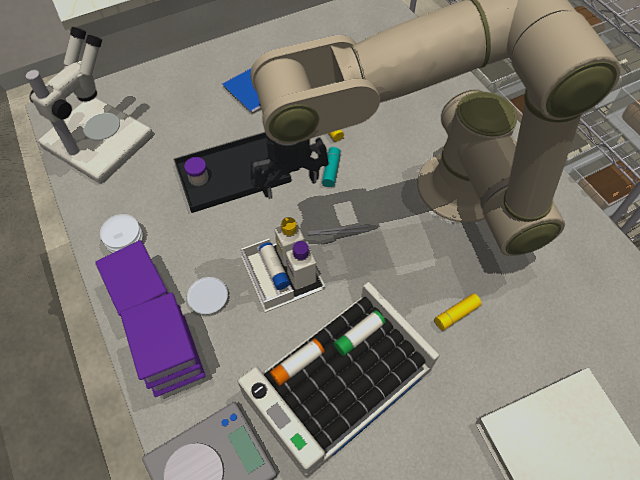

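View pics/w7.png

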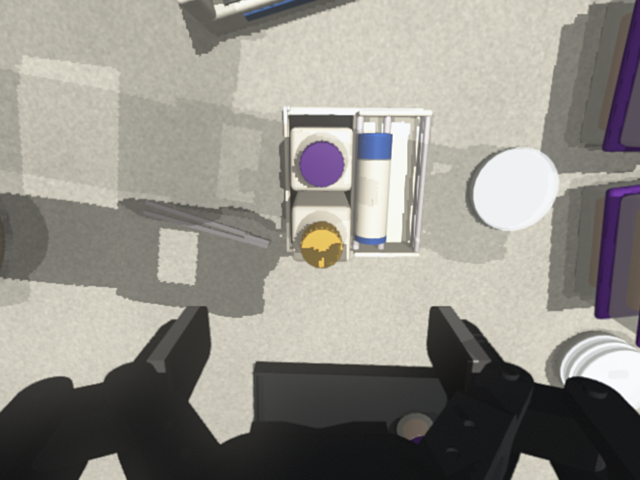

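The scene view shows orange on the mixer (300,362), green (360,333) and the jar (196,170) unmoved, blue on the rack bars and both bottles upright. The wrist view agrees, with purple at (322,163), yellow at (322,245) and blue at (374,190). I'll hand it in.

```bash
python3 -c "
from rig import finish_job;print(finish_job())"
```

```text
the job is handed in; nothing more can be done
None
```

The job is done and handed in at about 39 s of robot time; the hand-in reports no verdict.

- **What I did:** I stood the yellow bottle, then the purple one, in the tray. I laid the orange tube in the free groove at y −64 on the +x half of the mixer. Then I laid the blue tube on the rack's bars, cap the same way as orange had been, and put purple and then yellow back.
- **Bottles:** on the last wrist-camera check both stood upright. Purple was within 0.5 mm of its start, and yellow about 1.5 mm off, mostly in x.
- **Blue tube:** it lies about 1 mm along its length from where the orange tube was.
- **Orange tube:** straight after placing, it lay at the same height as the blue tube beside it, and the final picture shows it still in its groove.
- **Left alone:** the green tube and the jar look unmoved in the final picture; I did not re-measure either.
- **Forces:** the highest I read was about 10 N, when blue touched the bars. I saw only the value at the end of each move. The gripper ended open and clear of everything.
- **Disagreements:** the top and wrist cameras differed by 1–4 mm in x. For blue's spot I settled this with the wrist view and the force reading.

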